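# Set the shoe dryer for a pair of boots

### The arm

A 7-joint arm with a two-finger parallel gripper is mounted at the origin on the work surface. World frame = base frame: x ahead of the robot, y to its left, z up, the work surface at z = 0. Lengths are in m, angles in rad, forces in N, time in s.
With the tool pointing down it reaches from about 0.425 to 0.875 m from the base axis. Payload 4.7 kg.
Tool frame: the origin (TCP) lies midway between the tips of the shut fingers; the grasp point (between the pads) lies 19 mm behind it; z points along the fingers, y is the direction in which the jaws open and shut (so a half turn about z gives the same grasp; the last joint's range is limited). The gripper opens to 87 mm and grips with 3 to 60 N. Pads are 19 mm wide; open, the fingers measure 117 mm over their backs; the gripper's body (75 mm by 190 mm) begins 51 mm behind the grasp point.
Start: joints at [-1.334, 0.321, -0.07, 1.45, 0.023, 1.371, -0.057], TCP at [0.144, 0.634, 0.223] pointing down, gripper open.
Joint ranges: [-2.86, 2.86], [-0.3, 2.09], [-1.38, 1.24], [0.06, 2.45], [-1.56, 4.7], [0.09, 2.05], [-2.69, 2.69]. Speed limits (rad/s): [2.57, 2.57, 3.14, 3.14, 3.14, 3.14, 3.14].

### API

Orientations are given as a rotation vector (axis times angle).
In Python, from bench import ctrl, optics gives the robot as it stands. The module is installed in compiled form; this text tells all that it offers.
- The arm moves only by the tool step_arm, never from a script. Its argument "deltas" is a list of rows, each a list of 7 numbers: the turn, a rotation vector about the tool's x, y, z in degrees, then the shift along the tool's x, y, z in mm, then the finger opening in mm, from 0 to 87. A call has exactly 8 rows; each row is the pose to reach, as a shift and turn from the pose commanded when the call began, along the tool's axes at that moment; what a row does not reach only later rows make up. A row lasts 1/8 s, in which the tool goes at most 62.5 mm and 10.7 degrees, less where a joint would pass 70% of its speed; a pose out of reach is approached as far as the arm can. A call with a gripper value outside its range is refused whole. The fingers move at their own pace and stop on an object; "newtons" is the grip in N (left out, the last holds). Time passes only in rows, so rows that repeat a pose let the fingers close, or fill a call up. It gives the time, the measured TCP pose, the force and the opening at its end, in the units of the state.
- ctrl.get_state(): the state, without advancing time (a new reading comes with each control period).
- optics.get_image(name): name is "side" or "top"; returns the picture (480x640x3 uint8, red, green, blue); there is no depth.
- optics.get_calibration(name): a dict with "K" (3x3 intrinsics, pixels), "R" (3x3) and "t" (3): a world point X has camera coordinates R X + t. Camera axes: x right, y down, z forward; pixel columns grow to the right and rows downward; lengths in m; the calibration is good to about 2 mm. A picture is of the moment at which its call begins. get_calibration takes no time and is no camera call.
- ctrl.close_job(): hands the job in, once; it reports no verdict.
The state is a dict: "time": time; "joint_positions": joint angles; "qd": joint speeds; "joint_torque": joint torques, N m; "position": TCP position; "tool_rot": TCP orientation; "ft_force": force on the tool from outside, world axes, zero at the start; "torque": the same for the moment, N m; "grip_width": opening from 0.0 (shut) to 1.0 (fully open).
Only numpy, scipy, OpenCV 4.12 (cv2) and the standard library are available. Lean on these libraries where they do the work, as an engineer would, in place of code of your own. Each camera call takes 0.05 s, during which the arm holds its last target.

### The job

A pair of wet boots is about to go on the shoe dryer's two tall tubes: throw the dryer's air lever into the notch on the tall tubes' side, and turn the heat selector so that it clicks in with its pointer at the two-dot mark. Leave the other things on the bench where they are.

Things in the scene. Friction and masses are not known exactly. Their poses are not given: they have to be found in the camera images.
- dryer: Shoe dryer, a white steel box 230 x 470 x 75 mm that stands fast on the bench. Origin: centre of its underside; x to its back (away from the user on the robot's side), y to the user's left, z up. On its raised middle (220 mm in x, 200 in y) a flat black panel, 90 mm above the bench, carries the selector (at x -53, y 0 mm) and behind it the lever gate (at x 48, y 0 mm).
- tall_tubes (a point): Midway between the tops of the two tall grey upright tubes, 270 mm above the bench. The tubes stand at x = +/-65 mm, y = +175 mm of the dryer and are 47 mm across at most.
- short_tubes (a point): Midway between the tops of the two short tubes, 165 mm above the bench; they stand at x = +/-65 mm, y = -175 mm of the dryer, of the same girth.
- selector (a joint): Heat selector knob, four click positions; rad, clockwise from above: off (ring mark) 0, one dot 0.60, two dots 1.20, three dots 1.80; end stops 0.05 beyond. It starts at off or one dot. A click spring (about 0.05 N m) draws it to the nearest position when let go; it tips over at 0.30, 0.90 and 1.50. In the dryer's frame its pointer's direction is 0.90 minus this angle, from x towards y.
- selector_grip (a point): On the selector's vertical axis, 30 mm above the panel, a good height for the middle of the finger pads. The metal knob is a bar grip 46 mm long, 13 mm thick, standing from 6 to 34 mm above the panel on a skirt 46 mm across, 6 mm high. x runs along the bar to its pointer end (black line on top, small black beak), z up. The marks lie beyond the knob, from off at far left to three dots at far right.
- two_dot_mark (a point): The two-dot mark printed on the panel: two white dots of 7 mm in line with the selector's axis, this point midway between them, 43 mm from the axis, on the panel's surface. Axes as the dryer's.
- air_lever (a joint): Air lever: rad from upright, positive leaning to the tall tubes (dryer's +y). Three click notches: -0.40 short tubes (two short strokes printed), 0 both (long and short stroke), +0.40 tall tubes (two long strokes); end stops 0.04 beyond. It starts in the short-tube or the middle notch. Moving it on takes about 3 N at the ball; it tips over to the next notch near -0.20 and +0.20.
- lever_ball (a point): Centre of the lever's smooth grey ball (push it from the side; a light pinch may slip), 24 mm across, on a steel rod of 8 mm. The lever swings in the dryer's y-z plane at x = 48 mm about a hidden pivot 50 mm above the bench, 105 mm from the ball's centre (which is 155 mm above the bench when upright, 147 mm and 41 mm to the side in an outer notch). z runs along the lever.
- tall_notch (a point): The notch of the lever gate on the tall tubes' side: the place on the panel's surface where the rod passes when the lever leans to the tall tubes. Axes as the dryer's.
- lunch_box: Bystander: closed blue plastic lunch box, 158 x 218 x 65 mm; origin at the centre of its underside.
- shoehorn: Bystander: green plastic shoehorn, 280 mm long along its x, 40 mm wide; origin at the middle of its underside.
- polish_tin: Bystander: round steel polish tin, 82 mm in diameter, 28 mm high; origin at the centre of its underside.
- shoe_brush: Bystander: wooden shoe brush, 50 x 150 (along its y) x 44 mm; origin at the centre of its underside.
- torch: Bystander: aluminium hand torch lying along its y, 120 mm long, 40 mm in diameter at the head; origin under its middle.
- shoe_tree: Bystander: wooden shoe tree, about 270 mm long along its y, 55 mm wide, 60 mm high; origin under its middle.

How it is judged:
At the end, for the whole second after the job is handed in: The selector rests at the two-dot click (1.20 rad, within 0.15), the air lever rests in the notch on the tall tubes' side (0.40 rad, at least 0.30), and both are still (value of joint selector between 1.05 and 1.35 rad and value of joint air_lever above 0.3 rad and velocity of joint selector between -0.1 and 0.1 rad/s and velocity of joint air_lever between -0.1 and 0.1 rad/s); the robot touches nothing.
It fails at once if a bystander was shifted by more than 30 mm (distance of any of lunch_box, shoehorn, polish_tin, shoe_brush, torch, shoe_tree from where it was at the start of the episode above 0.03 m).
It also fails if it takes over 48 s, if anything falls off the work surface, if the arm or the gripper's body presses on something with over 40 N, if the wrist force passes 120 N, or if a joint passes its speed limit or range.

## Working session

There is one attempt and no reset: what is moved stays moved. The work goes in short steps, Python scripts to look and compute and a tool call to move; the robot and the scene stay as the last step left them, time stands still between calls to the robot, and variables do not carry over. Pictures are saved under pics/ and viewed, and the job is handed in when it is done.

Besides the shell and the picture viewer there is one more tool, called after "Emit:" in YAML: its name, and indented under it one key for each argument. step_arm: Moves the arm, as the interface text tells. Its arguments: {"type":"object","properties":{"deltas":{"type":"array"},"newtons":{"type":"number"}},"required":["deltas"]}

```bash
mkdir -p pics; python3 - <<'E'
from bench import ctrl, optics
import cv2, numpy as np
s=ctrl.get_state(); print(s)
for n in("side","top"):
    im=optics.get_image(n); cv2.imwrite(f"pics/{n}0.png",im[:,:,::-1])
    c=optics.get_calibration(n); print(n,np.array(c["K"]).tolist(),np.round(c["R"],4).tolist(),c["t"])
    R=np.array(c["R"]);print(-R.T@np.array(c["t"]))
E
```

```text
{'time': 0.0, 'joint_positions': array([-1.33389588,  0.32182358, -0.0701073 ,  1.45166053,  0.02261008,
        1.37081306, -0.05690637]), 'qd': array([-6.27652777e-04,  3.64104170e-04,  5.80875293e-04,  3.03084110e-04,
        3.12309489e-04, -3.95899003e-05, -1.61452024e-03]), 'joint_torque': array([-3.11277090e-04, -4.91296148e+01, -4.03993204e-01, -3.12523520e+01,
       -6.39570644e-02,  4.36169305e-02,  1.59606743e-04]), 'position': array([0.14354151, 0.63338442, 0.22146859]), 'tool_rot': array([-3.49164256e-01, -3.12201472e+00,  3.00594613e-03]), 'ft_force': array([-0.36990983,  0.60577614, -0.1255124 ]), 'torque': array([ 0.06118749, -0.04141777,  0.01232614]), 'grip_width': 1.0013970114899584}
side [[453.9747606092242, 0.0, 318.43831388194474], [0.0, 453.9747606092242, 246.1037766414772], [0.0, 0.0, 1.0]] [[0.6727, -0.7396, -0.0219], [-0.3712, -0.3118, -0.8746], [0.6401, 0.5965, -0.4843]] [-0.40375736  0.37109446  0.88393066]
[-0.15640716 -0.71017678  0.74380795]
top [[453.399177601587, 0.0, 314.00075032561057], [0.0, 453.399177601587, 236.18094357863242], [0.0, 0.0, 1.0]] [[-0.011, -0.9999, 0.0106], [-0.9845, 0.0089, -0.1749], [0.1748, -0.0124, -0.9845]] [-0.00516201  0.63007529  1.56319925]
[0.34699959 0.00858315 1.64928197]
```

View pics/side0.png

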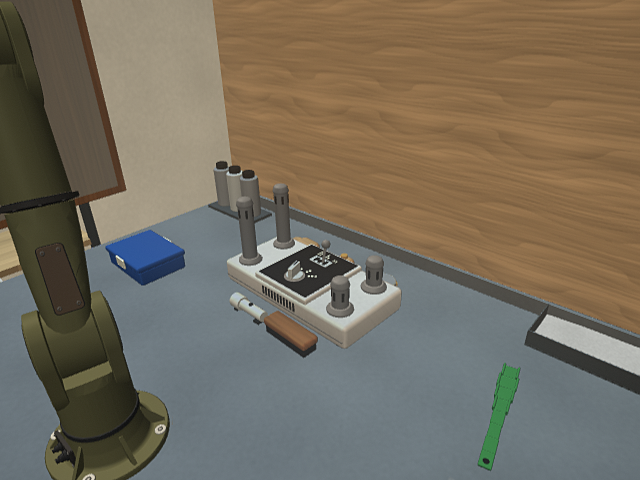

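View pics/top0.png

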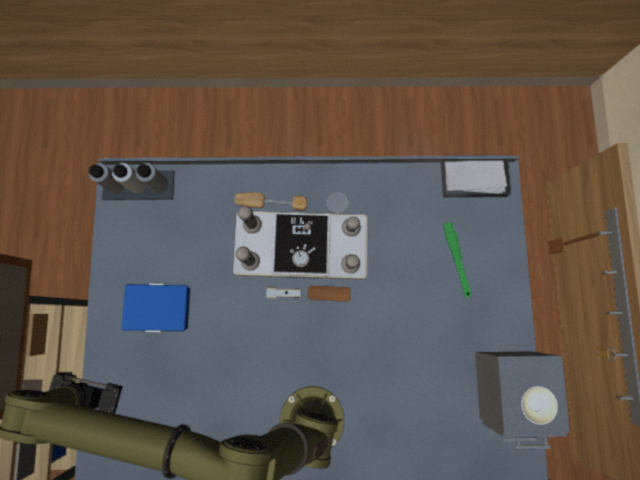

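The side view shows the dryer around (315,280), with tall tubes at about (245,230) and (282,215). In the top view its panel is at about (301,243), with the tall tubes on the left (+y). I'll zoom in.

```bash
python3 - <<'E'
import cv2
t=cv2.imread("pics/top0.png")[190:300,225:375]
cv2.imwrite("pics/topz.png",cv2.resize(t,(750,550),interpolation=cv2.INTER_CUBIC))
t=cv2.imread("pics/side0.png")[225:315,240:390]
cv2.imwrite("pics/sidez.png",cv2.resize(t,(750,450),interpolation=cv2.INTER_CUBIC))
E
```

```text
(no output)
```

View pics/topz.png

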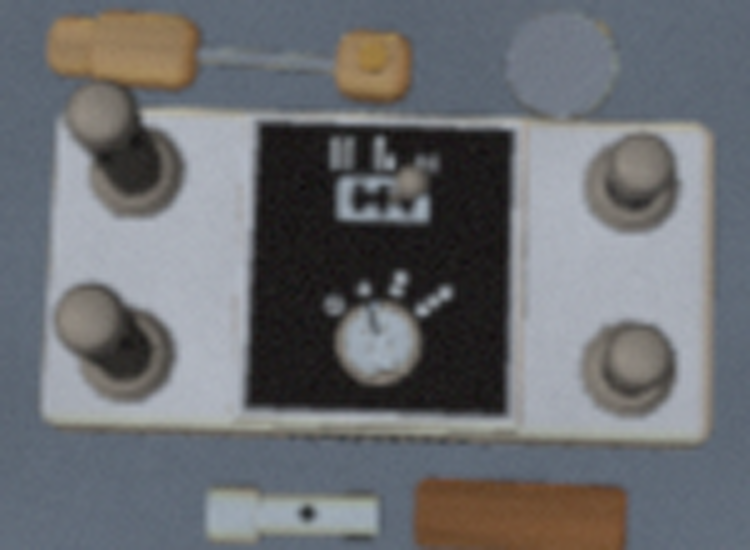

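View pics/sidez.png

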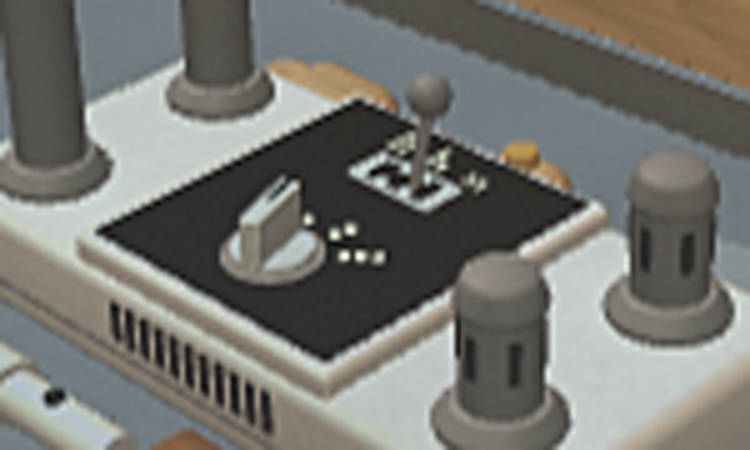

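```bash
cat > h.py <<'E'
from bench import ctrl, optics
import cv2, numpy as np
C={n:optics.get_calibration(n) for n in("side","top")}
def ray(n,u,v):
    c=C[n];R=np.array(c["R"]);K=np.array(c["K"]);o=-R.T@np.array(c["t"])
    d=R.T@np.linalg.solve(K,[u,v,1.]);return o,d/np.linalg.norm(d)
def plane(n,u,v,z):
    o,d=ray(n,u,v);return o+d*(z-o[2])/d[2]
def tri(ps,pt):
    o1,d1=ray("side",*ps);o2,d2=ray("top",*pt)
    A=np.stack([d1,-d2],1);s=np.linalg.lstsq(A,o2-o1,rcond=None)[0]
    p,q=o1+s[0]*d1,o2+s[1]*d2;return (p+q)/2,np.linalg.norm(p-q)
def proj(n,X):
    c=C[n];p=np.array(c["K"])@(np.array(c["R"])@X+np.array(c["t"]));return p[:2]/p[2]
E
python3 - <<'E'
from h import *
def panel(im,box):
    x0,y0,x1,y1=box
    g=im[y0:y1,x0:x1].max(2)
    m=((g<75)).astype(np.uint8)*255
    m=cv2.morphologyEx(m,cv2.MORPH_OPEN,np.ones((3,3)))
    cs,_=cv2.findContours(m,cv2.RETR_EXTERNAL,cv2.CHAIN_APPROX_NONE)
    c=max(cs,key=cv2.contourArea);h=cv2.convexHull(c)
    for e in np.arange(1,12,.5):
        a=cv2.approxPolyDP(h,e,True)
        if len(a)==4:break
    return a[:,0]+[x0,y0],cv2.contourArea(h)
T=cv2.imread("pics/top0.png");S=cv2.imread("pics/side0.png")
pt,a=panel(T,(268,205,336,280));print(pt.tolist(),a)
ps,b=panel(S,(255,242,365,300));print(ps.tolist(),b)
for p in pt: print(plane("top",*p,.09).round(4))
for p in ps: print("s",plane("side",*p,.09).round(4))
# ball
tb=(225+410/5,190+180/5); sb=(240+430/5,225+96/5)
print("ball",tri(sb,tb))
kn=[(225+376/5,190+342/5)]
print("skirt",plane("top",*kn[0],.098))
print("skirtside",plane("side",240+270/5,225+255/5,.095))
E
```

```text
[[326, 216], [325, 272], [275, 270], [277, 215]] 2837.0
[[353, 264], [306, 296], [261, 272], [309, 246]] 2514.5
[ 0.6957 -0.0541  0.09  ]
[ 0.4982 -0.0476  0.09  ]
[0.5068 0.1246 0.09  ]
[0.7008 0.1183 0.09  ]
s [ 0.6937 -0.047   0.09  ]
s [ 0.4986 -0.0533  0.09  ]
s [0.5003 0.117  0.09  ]
s [0.6901 0.1171 0.09  ]
ball (array([0.64864404, 0.01256104, 0.15031959]), np.float64(0.00109544324062577))
skirt [0.54516958 0.03744268 0.098     ]
skirtside [0.53885069 0.02873088 0.095     ]
```

```bash
python3 - <<'E'
from h import *
z=lambda u,v:(225+u/5,190+v/5)
zs=lambda u,v:(240+u/5,225+v/5)
tb=plane("top",*z(103,112),.262);tf=plane("top",*z(90,318),.262)
sb=plane("top",*z(642,165),.157);sf=plane("top",*z(638,355),.157)
print("tubes",tb,tf,sb,sf)
# side tube tops (px full image) tall front (244,201) back(281,188); short front (240+502/5,225+275/5), back
for n,p,q in (("tf",(244.5,202),z(90,318)),("tb",(281,190),z(103,112)),("sf",zs(502,285),z(638,358)),("sb",zs(674,185),z(642,168))):
    P,e=tri(p,q);print(n,P.round(4),round(e,4))
back=(tb+sb)/2;fr=(tf+sf)/2
ctr=(tb+tf+sb+sf)/4
print("ctr",ctr)
d=(tb+tf-sb-sf)[:2];yaw1=np.arctan2(-d[0],d[1]);d2=(tb+sb-tf-sf)[:2];yaw2=np.arctan2(d2[1],d2[0]);print("yaw",yaw1,yaw2,np.linalg.norm(d)/2,np.linalg.norm(d2)/2)
# body top corners z=.075
for p in((60,112),(712,125),(708,440),(42,425)): print("body",plane("top",*z(*p),.075).round(4))
# triangulate panel corners
for a,b in zip([(353,264),(306,296),(261,272),(309,246)],[(326,216),(325,272),(275,270),(277,215)]): print("panel",tri(a,b))
for a,b in (((268,258),(376,345)),):print("skirt",tri(zs(*a),z(*b)))
# dots: one dot, off, 3 dot
for n,p in (("off",(334,305)),("1",(364,288)),("2a",(401,278)),("2b",(396,291)),("3",(434,300)),("gateL",(337,201)),("gateR",(430,201)),("gatetop",(385,178)),("gatebot",(385,221))): print(n,plane("top",*z(*p),.09).round(4))
for n,p in (("2",(343,232)),("3",(361,257)),("gL",(350,172)),("gR",(462,193)),("gT",(385,150)),("gB",(425,213)),("rod",(418,188))): print("s",n,plane("side",*zs(*p),.09).round(4))
print("bar top", [plane("side",*zs(*p),.124).round(4) for p in((240,222),(275,195),(298,180),(268,235))])
print("ptr line top",[plane("top",*z(*p),.124).round(4) for p in((372,303),(380,330))])
E
```

```text
tubes [0.67092109 0.20452339 0.262     ] [0.54080459 0.21051909 0.262     ] [ 0.65580632 -0.1432175   0.157     ] [ 0.52729042 -0.13719868  0.157     ]
tf [0.5419 0.2112 0.2559] 0.0005
tb [0.6735 0.2061 0.251 ] 0.0
sf [ 0.5269 -0.1386  0.1536] 0.0033
sb [ 0.6557 -0.1446  0.1515] 0.0023
ctr [0.59870561 0.03365657 0.2095    ]
yaw -0.04114232769218036 -0.04642069324435557 0.34802383895976846 0.12945565561650071
body [0.7148 0.2614 0.075 ]
body [ 0.7014 -0.2022  0.075 ]
body [ 0.4773 -0.1924  0.075 ]
body [0.4924 0.2697 0.075 ]
panel (array([ 0.69267214, -0.05170478,  0.0930419 ]), np.float64(0.006391679069798702))
panel (array([ 0.50003411, -0.0490116 ,  0.08681593]), np.float64(0.00404537460819441))
panel (array([0.50725354, 0.12525212, 0.08333536]), np.float64(0.0005622155459878549))
panel (array([0.69905985, 0.12097009, 0.08553778]), np.float64(0.007075459552744404))
skirt (array([0.54486591, 0.03740675, 0.08645469]), np.float64(0.0008204727403916757))
off [0.5723 0.0666 0.09  ]
1 [0.5841 0.0457 0.09  ]
2a [0.5909 0.0199 0.09  ]
2b [0.5818 0.0235 0.09  ]
3 [ 0.5752 -0.0029  0.09  ]
gateL [0.6458 0.0643 0.09  ]
gateR [ 0.6452 -0.0008  0.09  ]
gatetop [0.6619 0.0306 0.09  ]
gatebot [0.6313 0.0308 0.09  ]
s 2 [0.5861 0.0205 0.09  ]
s 3 [ 0.5742 -0.0039  0.09  ]
s gL [0.635  0.0612 0.09  ]
s gR [ 0.6585 -0.0021  0.09  ]
s gT [0.666  0.0628 0.09  ]
s gB [ 6.294e-01 -4.000e-04  9.000e-02]
s rod [0.6467 0.0202 0.09  ]
bar top [array([0.52  , 0.0299, 0.124 ]), array([0.5509, 0.0351, 0.124 ]), array([0.5698, 0.0366, 0.124 ]), array([0.5205, 0.0099, 0.124 ])]
ptr line top [array([0.5686, 0.0395, 0.124 ]), array([0.55  , 0.0342, 0.124 ])]
```

```bash
python3 - <<'E'
from h import *
c=np.array([.598,.034]);y=-.043;R=np.array([[np.cos(y),-np.sin(y)],[np.sin(y),np.cos(y)]])
T=cv2.imread("pics/top0.png");S=cv2.imread("pics/side0.png")
tz=cv2.resize(T[205:260,265:340],None,fx=10,fy=10,interpolation=cv2.INTER_CUBIC)
sz=cv2.resize(S[230:290,270:350],None,fx=9,fy=9,interpolation=cv2.INTER_CUBIC)
for a,col in((-.4,(0,0,255)),(0,(0,255,0)),(.4,(255,0,0))):
    for r in(.04/np.cos(a),.105):
        P=np.r_[c+R@[.048,r*np.sin(a)],.05+r*np.cos(a)]
        p=proj("top",P);q=proj("side",P)
        cv2.circle(tz,tuple(((p-[265,205])*10+5).astype(int).tolist()),6,col,2)
        cv2.circle(sz,tuple(((q-[270,230])*9+4).astype(int).tolist()),6,col,2)
cv2.imwrite("pics/tz2.png",tz);cv2.imwrite("pics/sz2.png",sz)
E
```

```text
(no output)
```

View pics/tz2.png

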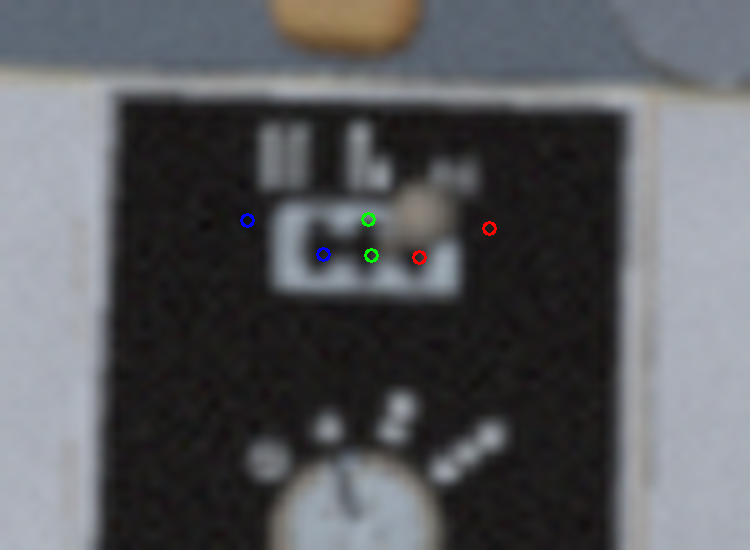

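View pics/sz2.png

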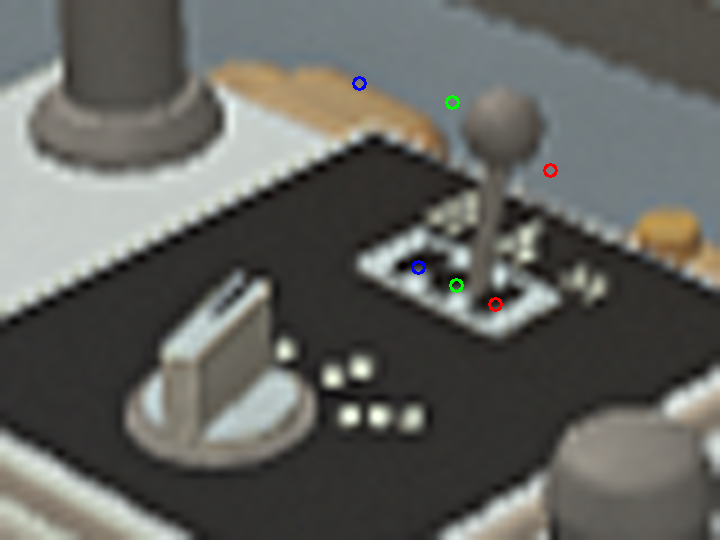

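Both views agree on the dryer: centre about (0.598, 0.034), yaw −0.043 rad. The selector pointer is near one dot at about (300,250) in the top view, and the lever leans to the short-tube side. I'll rise first, then fly to the short-tube side of the ball with the fingers shut.

Emit:
step_arm:
  deltas:
    - [0,0,0,0,0,-60,0]
    - [0,0,0,0,0,-110,0]
    - [0,0,0,-45,-40,-110,0]
    - [0,0,0,-90,-80,-110,0]
    - [0,0,0,-135,-120,-110,0]
    - [0,0,0,-180,-160,-110,0]
    - [0,0,0,-225,-200,-110,0]
    - [0,0,0,-270,-240,-110,0]
  newtons: 20

```text
time: 1.1
position: [0.3548, 0.3383, 0.3323]
tool_rot: [-0.349, -3.122, -0.0]
ft_force: [0.9, 0.3, 1.2]
grip_width: 0.174
```

Emit:
step_arm:
  deltas:
    - [0,0,0,-45,-40,0,0]
    - [0,0,0,-90,-80,0,0]
    - [0,0,0,-135,-120,0,0]
    - [0,0,-2,-180,-160,0,0]
    - [0,0,-4,-225,-200,0,0]
    - [0,0,-6,-270,-240,0,0]
    - [0,0,-8,-315,-280,0,0]
    - [0,0,-10,-360,-320,0,0]

```text
time: 2.1
position: [0.6352, -0.0526, 0.3323]
tool_rot: [-0.072, -3.141, -0.001]
ft_force: [-0.2, 0.0, 0.2]
grip_width: 0.011
```

```bash
python3 - <<'E'
from h import *
from scipy.spatial.transform import Rotation as Ro
s=ctrl.get_state();print(s["time"],s["position"],s["joint_positions"]);R=Ro.from_rotvec(s["tool_rot"]).as_matrix();print(R.round(3))
T=optics.get_image("top")[:,:,::-1];S=optics.get_image("side")[:,:,::-1]
cv2.imwrite("pics/t1.png",np.hstack([cv2.resize(T[190:290,230:370],(400,286)),cv2.resize(S[180:320,220:400],(400,311))[:286]]))
E
```

```text
2.1 [ 0.63520411 -0.05255411  0.33227804] [-0.45296272  0.3016795   0.65019982  1.32227774 -0.18118215  1.57660975
  1.69873517]
[[-0.999  0.046 -0.   ]
 [ 0.046  0.999  0.   ]
 [ 0.     0.    -1.   ]]
```

View pics/t1.png

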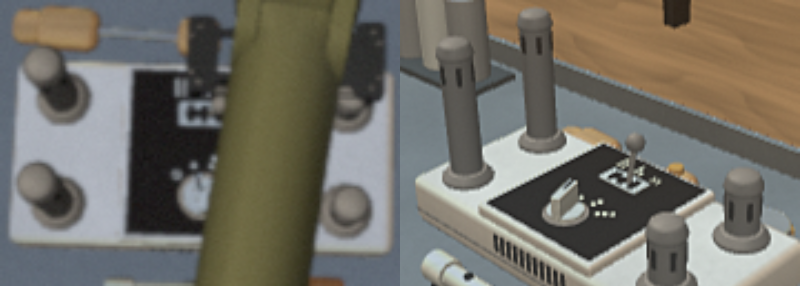

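The right-hand side view still shows the lever at crop pixel (635,142). I'll measure its angle by casting the ball's side ray onto the lever's swing plane.

```bash
cat >> h.py <<'E'
ctr=np.array([.598,.034]);yaw=-.043
Rd=np.array([[np.cos(yaw),-np.sin(yaw)],[np.sin(yaw),np.cos(yaw)]])
def lever(u,v):
    # ray onto dryer plane x=48mm
    o,d=ray("side",u,v);n=np.r_[Rd[:,0],0];p0=np.r_[ctr+Rd@[.048,0],0]
    P=o+d*(n@(p0-o))/(n@d);q=Rd.T@(P[:2]-ctr);return P,q,np.arctan2(q[1],P[2]-.05)
E
python3 - <<'E'
from h import *
S=optics.get_image("side")[:,:,::-1]
cv2.imwrite("pics/s2.png",cv2.resize(S[230:290,270:350],None,fx=10,fy=10,interpolation=cv2.INTER_CUBIC))
for p in ((326.3,244.2),(326,244)): print(lever(*p))
print(lever(270+483/9,230+290/9))
E
```

```text
(array([0.64489939, 0.00738811, 0.15382956]), array([ 0.048     , -0.02457124]), np.float64(-0.23237481869776427))
(array([0.6449476 , 0.00850845, 0.15403078]), array([ 0.048     , -0.02344987]), np.float64(-0.22170728607683204))
(array([0.64538583, 0.01869352, 0.0924256 ]), array([ 0.048     , -0.01325537]), np.float64(-0.3028283680067961))
```

View pics/s2.png

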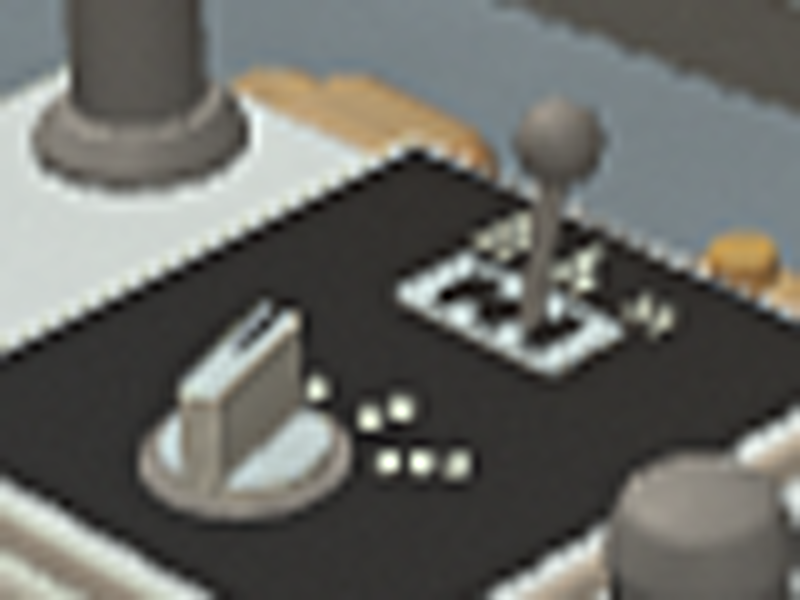

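Emit:
step_arm:
  deltas:
    - [0,0,0,-7,-12,-5,0]
    - [0,0,0,-7,-12,-55,0]
    - [0,0,0,-7,-12,0,0]
    - [0,0,0,-7,-12,50,0]
    - [0,0,0,-7,-12,100,0]
    - [0,0,0,-7,-12,150,0]
    - [0,0,0,-7,-12,185,0]
    - [0,0,0,-7,-12,205,0]

```text
time: 3.25
position: [0.6401, -0.062, 0.1263]
tool_rot: [-0.072, -3.139, -0.002]
ft_force: [-0.4, 1.3, -0.1]
grip_width: 0.007
```

```bash
python3 - <<'E'
from h import *
S=optics.get_image("side")[:,:,::-1]
cv2.imwrite("pics/s3.png",cv2.resize(S[200:300,260:380],None,fx=6,fy=6,interpolation=cv2.INTER_CUBIC))
E
```

```text
(no output)
```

View pics/s3.png

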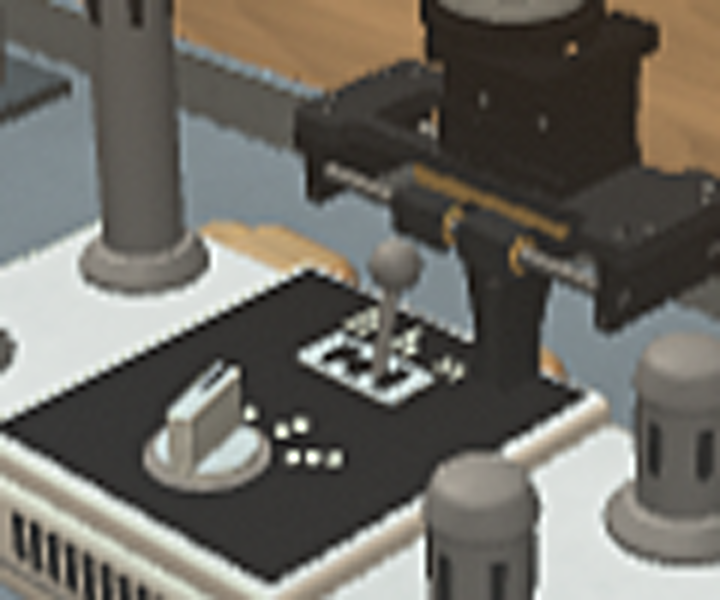

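The fingers stand at crop (510,330), beside the ball at (395,265). Next I'll push towards +y.

Emit:
step_arm:
  deltas:
    - [0,0,0,-3,15,0,0]
    - [0,0,0,-3,30,0,0]
    - [0,0,0,-3,45,0,0]
    - [0,0,0,-3,57,0,0]
    - [0,0,0,-3,69,0,0]
    - [0,0,0,-3,80,0,0]
    - [0,0,0,-3,90,0,0]
    - [0,0,0,-3,97,0,0]

```text
time: 4.3
position: [0.6484, 0.0343, 0.1273]
tool_rot: [-0.075, -3.141, -0.001]
ft_force: [-0.1, 0.9, -0.6]
grip_width: 0.008
```

```bash
python3 - <<'E'
from h import *
S=optics.get_image("side")[:,:,::-1]
cv2.imwrite("pics/s4.png",cv2.resize(S[200:300,260:380],None,fx=6,fy=6,interpolation=cv2.INTER_CUBIC))
E
```

```text
(no output)
```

View pics/s4.png

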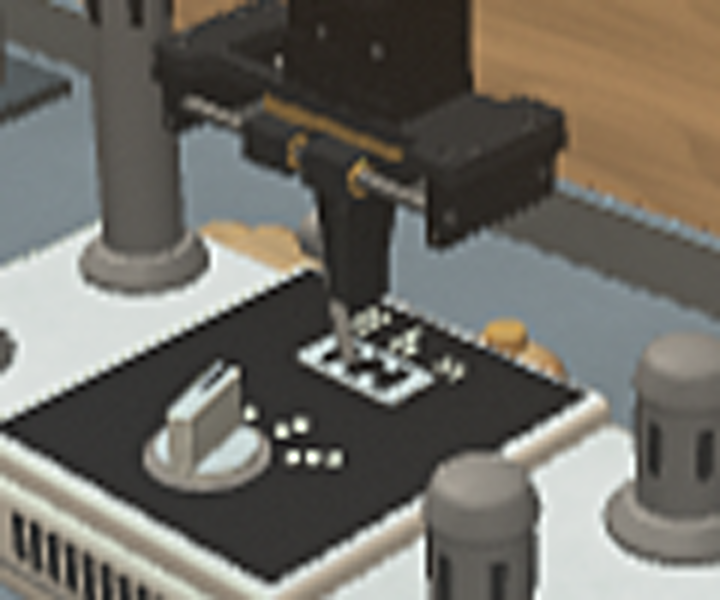

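The rod now sits at crop (345,350), at the tall-side notch. I'll push a little further, then back away and look.

Emit:
step_arm:
  deltas:
    - [0,0,0,0,4,0,0]
    - [0,0,0,0,7,0,0]
    - [0,0,0,0,10,0,0]
    - [0,0,0,0,10,0,0]
    - [0,0,0,0,-10,0,0]
    - [0,0,0,0,-40,0,0]
    - [0,0,0,0,-70,-5,0]
    - [0,0,0,0,-70,-40,0]

```text
time: 5.35
position: [0.6424, -0.0434, 0.1659]
tool_rot: [-0.087, -3.135, 0.005]
ft_force: [0.5, 0.4, 1.6]
grip_width: 0.002
```

```bash
python3 - <<'E'
from h import *
S=optics.get_image("side")[:,:,::-1]
cv2.imwrite("pics/s5.png",cv2.resize(S[230:290,270:350],None,fx=10,fy=10,interpolation=cv2.INTER_CUBIC))
E
```

```text
(no output)
```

View pics/s5.png

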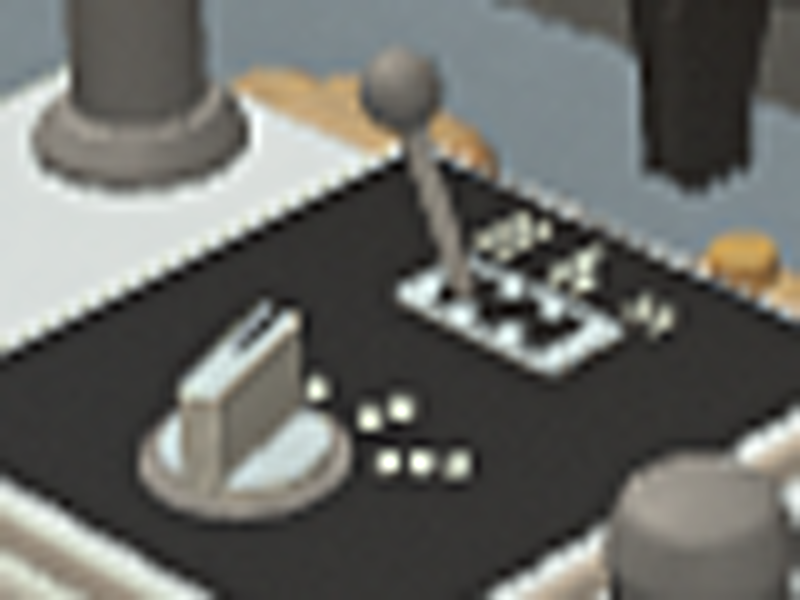

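```bash
python3 - <<'E'
from h import *
from scipy.spatial.transform import Rotation as Ro
print(lever(310,239))
s=ctrl.get_state();R=Ro.from_rotvec(s["tool_rot"]).as_matrix();print(s["position"],s["joint_positions"].round(2));print(R.round(3))
sel=ctr+Rd@[-.053,0];print("sel",sel)
T=cv2.imread("pics/top0.png")
# skirt blob light in panel
g=T[240:275,288:315].min(2);m=(g>110).astype(np.uint8);cs,_=cv2.findContours(m,0,1);c=max(cs,key=cv2.contourArea)
(u,v),r=cv2.minEnclosingCircle(c);print("skirt circ",u+288,v+240,r,plane("top",u+288,v+240,.1))
d=R.T@(np.r_[sel,.2]-s["position"]);print("delta mm to sel at z .2",d*1000, "yaw jaw",np.degrees(np.arctan2(R[1,1],R[0,1])))
E
```

```text
(array([0.64762328, 0.0706953 , 0.14693747]), array([0.048     , 0.03879452]), np.float64(0.3806801150379351))
[ 0.64626262 -0.0418565   0.17264426] [-0.46  0.38  0.62  1.55 -0.23  1.28  1.71]
[[-0.999  0.054  0.005]
 [ 0.054  0.999 -0.001]
 [-0.005 -0.001 -1.   ]]
sel [0.54504899 0.0362783 ]
skirt circ 300.04545497894287 257.5606060028076 7.500482559204102 [0.54782725 0.03792068 0.1       ]
delta mm to sel at z .2 [105.12376757  72.55552621 -27.96911289] yaw jaw 86.92033745524938
```

The lever now measures +0.38 rad, with the ball 39 mm to the tall side and 147 mm high, so it is in the notch. Next is the selector: hover above it with the jaws across the bar.

Emit:
step_arm:
  deltas:
    - [0,0,0,0,0,-30,50]
    - [0,0,-4,30,20,-30,50]
    - [0,0,-8,60,40,-30,50]
    - [0,0,-13,90,60,-30,50]
    - [0,0,-17.5,104,74,-30,50]
    - [0,0,-17.5,104,74,-30,50]
    - [0,0,-17.5,104,74,-30,50]
    - [0,0,-17.5,104,74,-30,50]

```text
time: 6.4
position: [0.5455, 0.0407, 0.1975]
tool_rot: [-0.399, 3.116, -0.002]
ft_force: [-0.2, 0.2, -0.8]
grip_width: 0.573
```

```bash
cat > chk.py <<'E'
from h import *
import sys
from scipy.spatial.transform import Rotation as Ro
s=ctrl.get_state();R=Ro.from_rotvec(s["tool_rot"]).as_matrix();print(s["time"],s["position"],s["joint_positions"].round(2),s["grip_width"],s["ft_force"]);print(R.round(3))
d=R.T@(np.r_[.5455,.037,.101]-s["position"]);print("delta",d*1000, "yaw jaw",np.degrees(np.arctan2(R[1,1],R[0,1])))
S=optics.get_image("side")[:,:,::-1]
cv2.imwrite(sys.argv[1],cv2.resize(S[200:300,250:370],None,fx=6,fy=6,interpolation=cv2.INTER_CUBIC))
E
python3 chk.py pics/s6.png
```

```text
6.4 [0.54553186 0.04067215 0.19748961] [-0.63  0.12  0.55  1.76 -0.06  1.28  1.76] 0.5727014418843855 [-0.24109887  0.18069546 -0.76883666]
[[-0.968 -0.252  0.   ]
 [-0.252  0.968 -0.001]
 [-0.    -0.001 -1.   ]]
delta [ 0.96664715 -3.45047874 96.49295966] yaw jaw 104.59523146895249
```

View pics/s6.png

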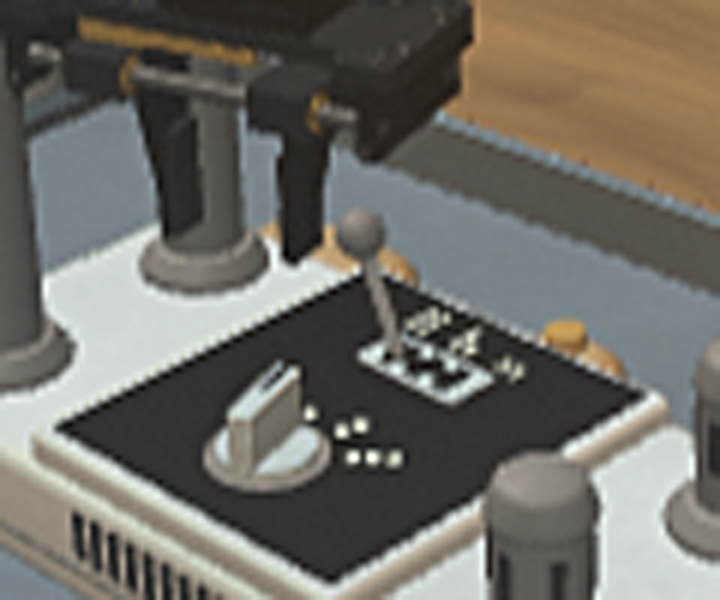

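The fingers straddle the knob from above (crop (180,200) and (300,210), knob at (265,410)), and the lever still leans to the tall side. Now I'll descend.

Emit:
step_arm:
  deltas:
    - [0,0,0,1,-3.5,15,50]
    - [0,0,0,1,-3.5,35,50]
    - [0,0,0,1,-3.5,55,50]
    - [0,0,0,1,-3.5,72,50]
    - [0,0,0,1,-3.5,86,50]
    - [0,0,0,1,-3.5,94,50]
    - [0,0,0,1,-3.5,96,50]
    - [0,0,0,1,-3.5,96,50]

```text
time: 7.45
position: [0.545, 0.0384, 0.1019]
tool_rot: [-0.403, 3.115, 0.0]
ft_force: [-0.1, -0.6, -0.0]
grip_width: 0.573
```

```bash
python3 chk.py pics/s7.png
```

```text
7.45 [0.54502721 0.03839895 0.10191557] [-0.61  0.21  0.55  1.87 -0.12  1.09  1.82] 0.5730368013880867 [-0.0926813  -0.63073605 -0.0264335 ]
[[-0.967 -0.254  0.001]
 [-0.254  0.967  0.   ]
 [-0.001 -0.    -1.   ]]
delta [-0.10073235 -1.47319004  0.91565865] yaw jaw 104.73509720281841
```

View pics/s7.png

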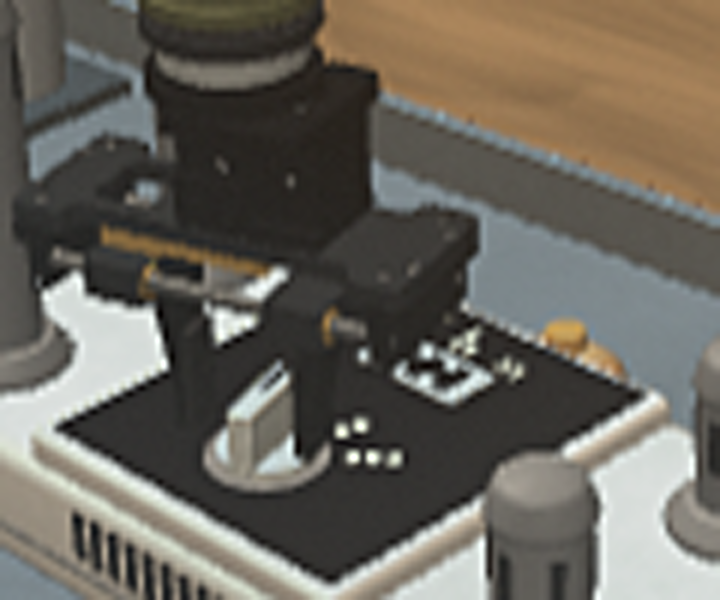

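The fingers stand on both sides of the bar (crop (185,350) and (310,390), bar at (265,410)). I'll close them gently.

Emit:
step_arm:
  deltas:
    - [0,0,0,0,-1,0,30]
    - [0,0,0,0,-1,0,20]
    - [0,0,0,0,-1,0,10]
    - [0,0,0,0,-1,0,5]
    - [0,0,0,0,-1,0,5]
    - [0,0,0,0,-1,0,5]
    - [0,0,0,0,-1,0,5]
    - [0,0,0,0,-1,0,5]
  newtons: 12

```text
time: 8.5
position: [0.5457, 0.0344, 0.1017]
tool_rot: [-0.4, 3.115, -0.006]
ft_force: [2.2, -6.1, -0.4]
grip_width: 0.149
```

```bash
python3 chk.py pics/s8.png
```

```text
8.5 [0.54573373 0.03438385 0.1016503 ] [-0.61  0.21  0.55  1.87 -0.12  1.09  1.82] 0.1492598941665099 [ 2.22465039 -6.10943913 -0.36987598]
[[-0.968 -0.253  0.002]
 [-0.253  0.968 -0.004]
 [-0.001 -0.004 -1.   ]]
delta [-0.43407945  2.59284124  0.64071412] yaw jaw 104.62888820885571
```

View pics/s8.png

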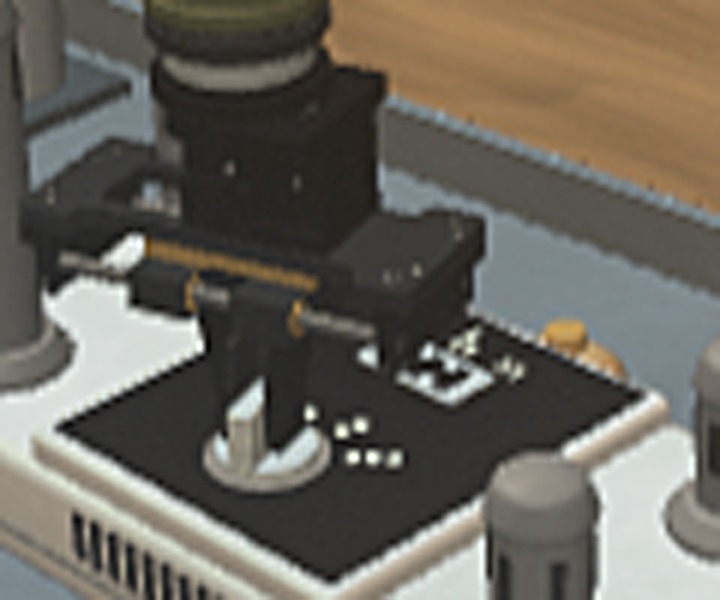

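The opening reads 13 mm, so the bar is gripped, with a 6 N side pull. I'll relieve that by 2.5 mm and turn clockwise.

Emit:
step_arm:
  deltas:
    - [0,0,0,0,-2.5,0,5]
    - [0,0,5,0,-2.5,0,5]
    - [0,0,11,0,-2.5,0,5]
    - [0,0,17,0,-2.5,0,5]
    - [0,0,23,0,-2.5,0,5]
    - [0,0,29,0,-2.5,0,5]
    - [0,0,34,0,-2.5,0,5]
    - [0,0,36,0,-2.5,0,5]
  newtons: 25

```text
time: 9.55
position: [0.5459, 0.0356, 0.1017]
tool_rot: [0.58, 3.087, 0.001]
ft_force: [1.6, 0.4, -0.4]
grip_width: 0.148
```

```bash
python3 chk.py pics/s9.png; python3 -c "
from h import *
print(ctrl.get_state()['torque'])"
```

```text
9.55 [0.54587681 0.03562805 0.10166126] [-0.67  0.22  0.63  1.88 -0.15  1.09  1.21] 0.1484233661427646 [ 1.57767842  0.35090452 -0.35830085]
[[-0.932  0.363  0.001]
 [ 0.363  0.932  0.001]
 [-0.     0.001 -1.   ]]
delta [0.84932418 1.14106478 0.66190572] yaw jaw 68.71959731580789
[ 0.07441785 -0.28656185  0.103137  ]
```

View pics/s9.png

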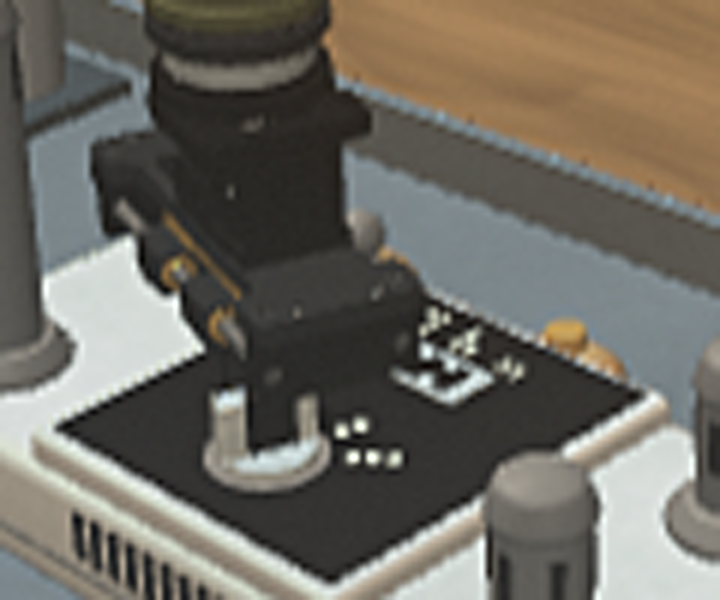

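The bar's pointer end, at crop (308,405), now faces the two dots at (350,430). I'll open straight out and rise.

Emit:
step_arm:
  deltas:
    - [0,0,0,0,0,0,20]
    - [0,0,0,0,0,0,35]
    - [0,0,0,0,0,0,45]
    - [0,0,0,0,0,0,45]
    - [0,0,0,0,0,-20,45]
    - [0,0,0,0,0,-60,45]
    - [0,0,0,0,0,-110,45]
    - [0,0,0,0,0,-160,45]

```text
time: 10.6
position: [0.5453, 0.0349, 0.2631]
tool_rot: [-0.58, -3.088, -0.0]
ft_force: [0.7, -0.7, 0.4]
grip_width: 0.519
```

```bash
python3 chk.py pics/s10.png
```

```text
10.6 [0.54529091 0.03488025 0.26306208] [-0.71  0.08  0.64  1.67 -0.05  1.41  1.14] 0.5186911479711934 [ 0.72624203 -0.7254359   0.4119315 ]
[[-0.932  0.363 -0.   ]
 [ 0.363  0.932  0.   ]
 [ 0.     0.    -1.   ]]
delta [  0.55329915   2.02905911 162.06243341] yaw jaw 68.73516427469016
```

View pics/s10.png

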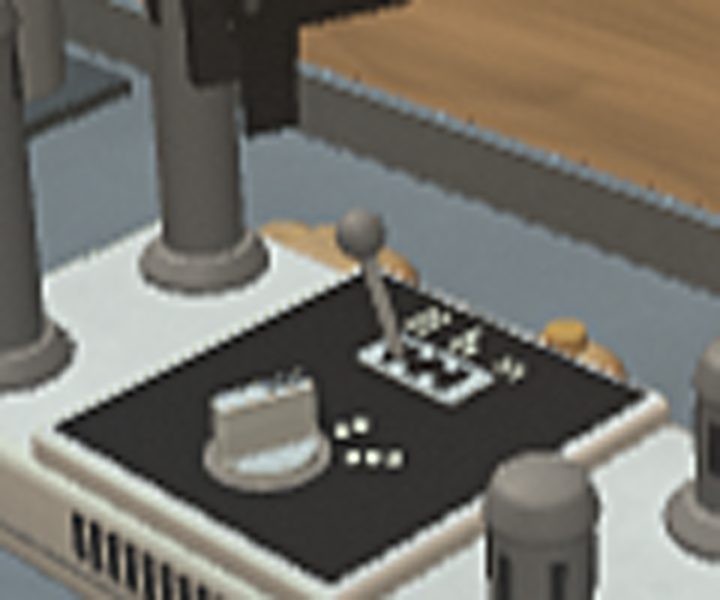

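The bar points at the two dots and the lever is in the tall-side notch. I'll move aside so the top camera can confirm the angle.

Emit:
step_arm:
  deltas:
    - [0,0,0,0,0,-50,45]
    - [0,0,0,-15,-40,-70,45]
    - [0,0,0,-35,-90,-70,45]
    - [0,0,0,-55,-140,-70,45]
    - [0,0,0,-75,-190,-70,45]
    - [0,0,0,-95,-240,-70,45]
    - [0,0,0,-110,-280,-70,45]
    - [0,0,0,-110,-280,-70,45]

```text
time: 11.65
position: [0.5446, -0.2706, 0.3313]
tool_rot: [-0.592, -3.085, 0.004]
ft_force: [0.4, 0.5, 1.4]
grip_width: 0.515
```

```bash
python3 - <<'E'
from h import *
T=optics.get_image("top")[:,:,::-1];S=optics.get_image("side")[:,:,::-1]
cv2.imwrite("pics/tF.png",T);cv2.imwrite("pics/sF.png",S)
a=cv2.resize(T[205:275,265:345],(400,350),interpolation=cv2.INTER_CUBIC);b=cv2.resize(S[225:295,270:350],(400,350),interpolation=cv2.INTER_CUBIC)
cv2.imwrite("pics/F.png",np.hstack([a,b]))
E
```

```text
(no output)
```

View pics/F.png

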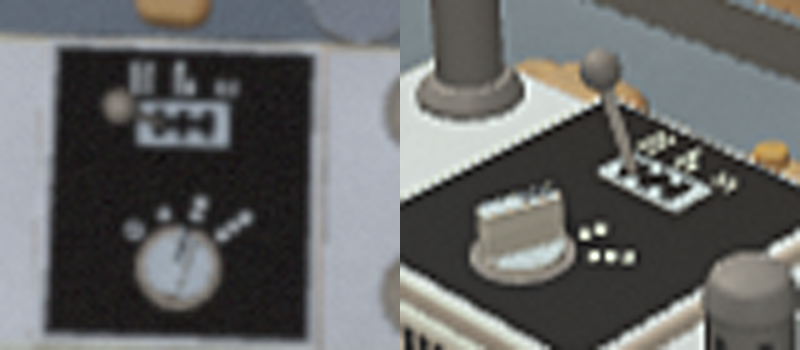

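View pics/tF.png

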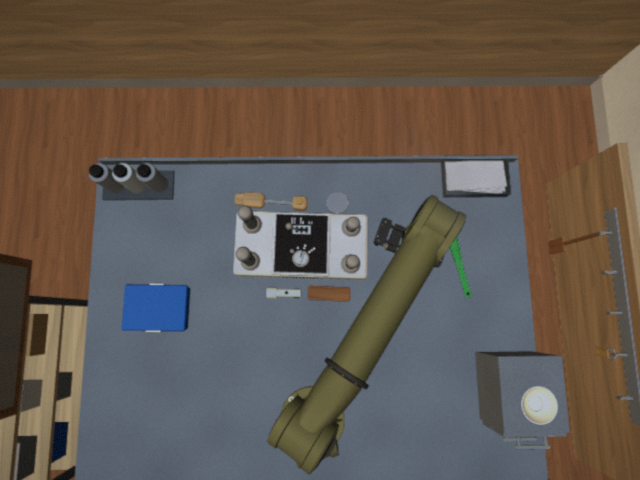

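```bash
python3 - <<'E'
from h import *
T=cv2.imread("pics/tF.png")
cv2.imwrite("pics/k.png",cv2.resize(T[238:272,282:322],None,fx=16,fy=16,interpolation=cv2.INTER_CUBIC))
S=cv2.imread("pics/sF.png")
cv2.imwrite("pics/ks.png",cv2.resize(S[252:290,278:322],None,fx=15,fy=15,interpolation=cv2.INTER_CUBIC))
E
```

View pics/k.png

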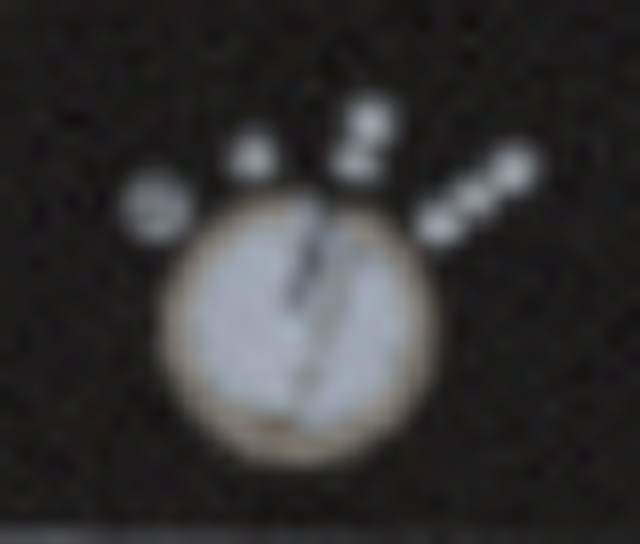

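View pics/ks.png

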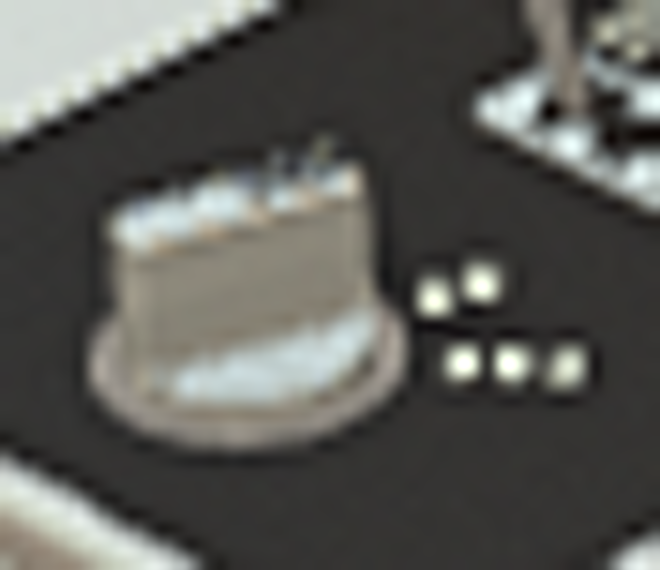

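```bash
python3 - <<'E'
from h import *
f=lambda u,v:(282+u/16-.5,238+v/16-.5); g=lambda u,v:(278+u/15-.5,252+v/15-.5)
a,b=plane("top",*f(290,300),.124),plane("top",*f(322,200),.124)
print("top sel",.9-(np.arctan2(b[1]-a[1],b[0]-a[0])-yaw))
a,b=plane("side",*g(130,250),.124),plane("side",*g(362,192),.124)
print("side sel",.9-(np.arctan2(b[1]-a[1],b[0]-a[0])-yaw),np.linalg.norm(b-a))
print(lever(270+200/5-.5,225+70/5-.5))
A=cv2.imread("pics/top0.png").astype(int);B=cv2.imread("pics/tF.png").astype(int)
d=np.abs(A-B).max(2)>60
for n,(x0,y0,x1,y1) in dict(lunch=(115,275,195,340),tree=(230,188,312,212),tin=(322,188,352,211),torch=(262,284,304,302),brush=(304,284,355,303),horn=(455,240,475,300)).items(): print(n,d[y0:y1,x0:x1].sum())
s=ctrl.get_state();print(s["time"],abs(s["qd"]).max(),s["ft_force"])
E
```

```text
top sel 1.1701786099829716
side sel 1.2651975287054726 0.043511838609892495
(array([0.64770772, 0.07265788, 0.14781591]), array([0.048     , 0.04075891]), np.float64(0.39481104683486845))
lunch 0
tree 0
tin 0
torch 0
brush 0
horn 0
11.75 0.03018653071988829 [-0.2995325   0.8667943  -0.18194689]
```

The selector measures 1.17 and 1.27 rad in the two views, the lever 0.39 rad, and none of the bystanders moved. I'll hand in.

```bash
python3 -c "
from bench import ctrl
print(ctrl.close_job())"
```

```text
the job is handed in; nothing more can be done
None
```

The air lever is in the tall-tube notch and the heat selector is clicked in at two dots. I handed the job in at about 11.8 s of the 48 s allowed; `close_job` gives no verdict.

- **Lever:** I pushed the ball from the short-tube side with the fingers shut. The last side view puts it at about +0.39 rad, with the ball 41 mm to the side and 148 mm high.
- **Selector:** I gripped the bar (13 mm opening), turned it about 36° clockwise from one dot and let go. It reads 1.17 rad from the top view and 1.27 rad from the side view. Both are inside 1.05–1.35, and the spread is pixel-level error.
- **Surroundings:** Comparing the before and after top views shows no change at the lunch box, shoe tree, tin, torch or brush. The part of the shoehorn I compared also shows none; the arm covered the rest of it in the last view. The arm was well clear of everything.

One reading disagreed with the text: at the start the lever measured about −0.2 to −0.3 rad, between the −0.40 and 0 notches. The push covered either starting position, so it did not affect the result.

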